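# Warm the cut tumblers on the hotplate

## Task

Put all the small tumblers from the cork mat into the shallow pan, standing mouth down as they are now, while the pan waits at its starting place on the hotplate; then slide the loaded pan sideways, without lifting it, onto the centre of the other place, the one printed with three rings. After that switch the plate on: take the loose cover off the switch box, push the toggle inside fully over to the far side, and seat the cover back flat over its two pins, leaving the jar, the brush and the wooden block alone.

Things in the scene. Friction and masses are not known exactly. Their poses are not given: they have to be found in the camera images.
- hotplate: fixed low hotplate, steel body with a black top 220 x 420 mm, 30 mm high; origin at the centre of its underside, x and y along its sides (y is the long side), its top is at z = 30 mm
- place_single: starting (waiting) place printed on the hotplate's top: one thin light ring of 188 mm diameter; origin at its centre on the plate's top. It may be at the left or the right end
- place_triple: heating place printed on the hotplate's top: three concentric thin light rings, the outer 188 mm in diameter; origin at its centre on the plate's top, 200 mm from the other place along the plate's long side
- pan: loose shallow round pan of bright metal, 0.4 kg: outer diameter 170 mm, inner 160 mm, 28 mm high, floor 4 mm thick; origin at the centre of its underside. Two grey steel ears stick out at its own +y and -y: each a bar 22 mm wide (along pan x), 10 mm thick, from 83 to 128 mm from the centre, its middle 23 mm above the pan's underside
- tumbler1: small dark blue cut-glass tumbler standing mouth down, may be absent: slightly barrel-shaped, 41 mm diameter at the bottom, 42 mm at 20 mm height, 39 mm at the top, 44 mm high, 0.1 kg; origin at the centre of its underside, z up
- tumbler2: small dark blue cut-glass tumbler standing mouth down, may be absent: slightly barrel-shaped, 41 mm diameter at the bottom, 42 mm at 20 mm height, 39 mm at the top, 44 mm high, 0.1 kg; origin at the centre of its underside, z up
- tumbler3: small dark blue cut-glass tumbler standing mouth down, may be absent: slightly barrel-shaped, 41 mm diameter at the bottom, 42 mm at 20 mm height, 39 mm at the top, 44 mm high, 0.1 kg; origin at the centre of its underside, z up
- tumbler4: small dark blue cut-glass tumbler standing mouth down, may be absent: slightly barrel-shaped, 41 mm diameter at the bottom, 42 mm at 20 mm height, 39 mm at the top, 44 mm high, 0.1 kg; origin at the centre of its underside, z up
- mat: flat cork mat 220 x 200 mm on the bench, under 1 mm thick, on which the tumblers start; origin at its centre at bench height
- switch_box: fixed grey box 140 x 140 mm, rim 80 mm high; origin at the centre of its underside, x points from the toggle's off side (near the robot) to the on side. Open-topped recess 124 mm (x) by 100 mm (y), its floor 36 mm above the bench. Two steel pins, 8 mm thick, 14 mm tall, on the rim 56 mm either way along y. The bench straight beyond it (world +x) is free for 170 mm
- box_seat (a point): centre of the switch box's rim, 80 mm above the bench; axes of the box. The origin of a seated cover is here
- cover: loose square aluminium plate 140 x 140 x 5 mm, 0.25 kg, lying on the switch box's rim at the start; origin at the centre of its underside. Two through holes of 14 mm at 56 mm either way along its y go over the pins (3 mm play all round). A black upright grip bar stands on its middle: 14 mm wide (along x), 50 mm long (along y), from 5 to 35 mm above the underside
- toggle (a joint): angle of the toggle in the switch box, rad: near 0 is off (leaning to the box's -x), 0.9 is fully on (leaning to the box's +x). It stays where it is left; about 1.5 N at the tip moves it
- toggle_tip (a point): tip of the toggle, a black rod 10 mm thick and 33 mm long, its pivot on the recess floor in the middle of the box; the tip lies about 66 mm above the bench at either end of its swing
- jar: closed jar standing beyond the hotplate, 60 mm diameter, 80 mm high; origin at the centre of its underside; leave alone
- brush: hand brush lying beyond the hotplate; leave alone
- wood_block: wooden block 45 x 80 mm, 30 mm high, between the robot and the hotplate; origin at the centre of its underside; leave alone

How it is judged:
By the outcome, as a careful person would: the job done as asked, in the order asked, and still so for the second after the job is handed in, with the robot touching nothing.
Of tumbler1, tumbler2, tumbler3, tumbler4 only 2 to 4 are there at a start; the rules pass over those that are not, and their reading is None.
At some moment in a run one of tumbler1, tumbler2, tumbler3, tumbler4, pan may be knocked a few centimetres aside while the robot is not near it.
It also fails if it takes over 210 s, if anything falls off the work surface, if the arm or the gripper's body presses on something with over 40 N, if the wrist force passes 120 N, or if a joint passes its speed limit or range.

## Robot

A 7-joint arm with a two-finger parallel gripper is mounted at the origin on the work surface. World frame = base frame: x ahead of the robot, y to its left, z up, the work surface at z = 0. Lengths are in m, angles in rad, forces in N, time in s.
With the tool pointing down it reaches from about 0.425 to 0.875 m from the base axis. Payload 4.7 kg.
Tool frame: the origin (TCP) lies at the very end of the fingers, on their centre line; the grasp point (between the pads) lies manip.grip_point_offset behind it (manip.grip_point_offset is the distance from the TCP to the grasp point, in m); z points along the fingers, y is the line along which they close (so a half turn about z gives the same grasp; the last joint's range is limited). The gripper opens to 87 mm and grips with 3 to 60 N. Pads are 19 mm wide; open, the fingers measure 117 mm over their backs; the gripper's body (75 mm by 190 mm) begins 51 mm behind the grasp point.
Start: joints at [-1.118, 0.321, -0.07, 1.45, 0.023, 1.371, -0.057], TCP at [0.276, 0.588, 0.223] pointing down, gripper open.
Joint ranges: [-2.86, 2.86], [-0.3, 2.09], [-1.38, 1.24], [0.06, 2.45], [-1.56, 4.7], [0.09, 2.05], [-2.69, 2.69]. Speed limits (rad/s): [2.57, 2.57, 3.14, 3.14, 3.14, 3.14, 3.14].

## Interface

Orientations are given as a rotation vector (axis times angle).
In Python, from rig import manip, job, snapshot, get_calibration gives the robot as it stands (manip), with the cameras as plain functions and the job (job). Calls block until the motion is done:
- manip.goto(position, orientation): joint-space move of the TCP to a pose.
- manip.servo_line(position, frame=None, rate=0.15, until_force=None): straight line of the TCP; frame=None keeps the orientation; rate is the mean speed in m/s. With until_force (N) it stops when the force on the tool has changed by that much, and returns True; else False.
- manip.movej(angles): joint-space move.
- manip.move_gripper(opening): finger opening in m; the grip force is fixed at half the most; returns when the fingers have stopped.
- manip.wait(seconds).
- manip.ik(position, orientation): joint angles nearest the present ones, or None.
- manip.read_state(): the state.
- snapshot(name): name is "scene" or "top" or "wrist"; returns the picture (420x560x3 uint8, red, green, blue); there is no depth.
- get_calibration(name): a dict with "camera_matrix" (3x3 intrinsics, pixels), "R" (3x3) and "t" (3): a world point X has camera coordinates R X + t. Camera axes: x right, y down, z forward; pixel columns grow to the right and rows downward; lengths in m; the calibration is good to about 2 mm. A picture is of the moment at which its call begins: read the wrist's pose just before it. get_calibration takes no time and is no camera call; for the wrist camera it gives the pose at the moment of the call.
A pose or a line that the arm cannot do raises manip.Unreachable and nothing moves.
- job.finish_job(): hands the job in; it is judged then, once.
The state is a dict: "clock": time; "qpos": joint angles; "joint_vel": joint speeds; "effort": joint torques, N m; "tool_pos": TCP position; "ee_rot": TCP orientation; "wrist_force": force on the tool from outside, world axes, zero at the start; "ft_torque": the same for the moment, N m; "width": finger opening in m; "finger_force": force on a finger pad.
Only numpy, scipy, OpenCV 4.12 (cv2) and the standard library are available. Lean on these libraries where they do the work, as an engineer would, in place of code of your own. Each camera call takes 0.05 s, during which the arm holds its last target. There are 200 camera calls.

## Working session

There is one attempt and no reset: what is moved stays moved. The work goes in short steps, each a Python script; the robot and the scene stay as the last script left them, time stands still between calls to the robot, and variables do not carry over. Pictures are saved under pics/ and viewed, at most 14 in all, crops included, and the job is handed in when it is done.

```bash
ls; mkdir -p pics; python3 - <<'E'
from rig import manip, job, snapshot, get_calibration
import cv2
for n in("scene","top"):
    im=snapshot(n); cv2.imwrite(f"pics/{n}0.png",im[:,:,::-1])
    c=get_calibration(n); print(n,c)
print(manip.grip_point_offset, manip.read_state())
E
```

```text
pics
rig.py
scene {'camera_matrix': array([[512.17765761,   0.        , 276.04110969],
       [  0.        , 512.17765761, 205.8202795 ],
       [  0.        ,   0.        ,   1.        ]]), 'R': array([[ 0.64327194,  0.76547087,  0.01598631],
       [ 0.60920978, -0.49908604, -0.61626015],
       [-0.46375065,  0.40616188, -0.78738038]]), 't': array([-0.36012902, -0.34036076,  1.63694794])}
top {'camera_matrix': array([[532.2841275 ,   0.        , 284.0528571 ],
       [  0.        , 532.2841275 , 212.49209862],
       [  0.        ,   0.        ,   1.        ]]), 'R': array([[-0.03087136, -0.99932415, -0.01995509],
       [-0.98697344,  0.03363145, -0.15732883],
       [ 0.15789362,  0.01483819, -0.98734464]]), 't': array([-0.01097684,  0.61546947,  1.32741866])}
0.0187 {'clock': 0.1, 'qpos': array([-1.11789019,  0.32173416, -0.07011037,  1.45156991,  0.02261545,
        1.37081125, -0.05688567]), 'joint_vel': array([ 0.00118946, -0.00162201, -0.00095228, -0.00251423,  0.00042911,
       -0.00169662,  0.00184601]), 'effort': array([-7.21176220e-04, -4.92567694e+01, -4.06101784e-01, -3.13401532e+01,
       -6.41737296e-02,  3.93675151e-02,  6.34934077e-05]), 'tool_pos': array([0.27597742, 0.5879423 , 0.22157217]), 'ee_rot': array([-6.83590461e-01, -3.06603304e+00,  2.69052498e-03]), 'wrist_force': array([-0.06904918, -0.08484051, -0.02986544]), 'ft_torque': array([-0.01800668,  0.00365379,  0.04116546]), 'finger_force': 0.0, 'width': 0.08718655949462688}
```

View pics/top0.png

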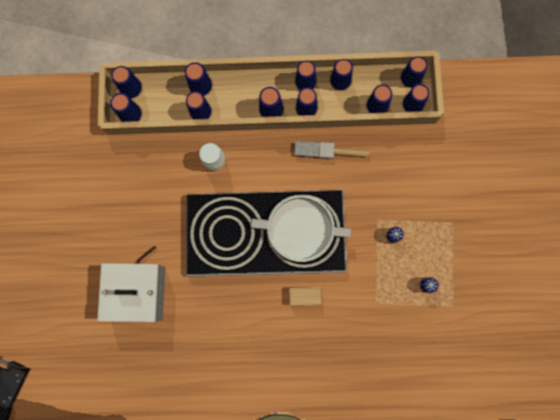

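View pics/scene0.png

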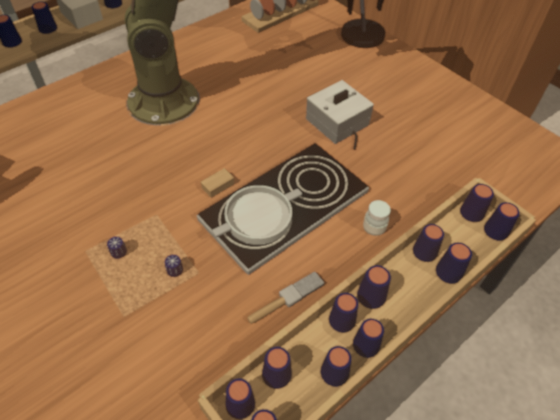

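The top view shows two tumblers on the mat at (395,235) and (429,285). The pan is on the single ring at the right (300,230), with ears at (262,224) and (342,232). The triple ring is at (227,232) and the covered switch box at (130,292). The scene view agrees: tumblers at (117,247) and (174,265), pan at (258,215).

```bash
cat > h.py <<'E'
import numpy as np, cv2
from rig import manip, job, snapshot, get_calibration
from scipy.spatial.transform import Rotation as Ro
def ray(cal,uv):
    d=cal["R"].T@np.linalg.solve(cal["camera_matrix"],[uv[0],uv[1],1.]); return -cal["R"].T@cal["t"],d/np.linalg.norm(d)
def plane(cal,uv,z):
    o,d=ray(cal,uv); return o+d*(z-o[2])/d[2]
def tri(rs):
    A=sum(np.eye(3)-np.outer(d,d) for o,d in rs); b=sum((np.eye(3)-np.outer(d,d))@o for o,d in rs); return np.linalg.solve(A,b)
def proj(cal,X):
    p=cal["camera_matrix"]@(cal["R"]@np.asarray(X,float)+cal["t"]); return p[:2]/p[2]
def shot(n,save=None):
    cal=get_calibration(n); im=snapshot(n)
    if save: cv2.imwrite(f"pics/{save}.png",im[:,:,::-1])
    return im,cal
def down(yaw):  # tool z down; tool y at angle yaw from world x (mod pi)
    y=np.array([np.cos(yaw),np.sin(yaw),0]); z=np.array([0,0,-1.]); return Ro.from_matrix(np.c_[np.cross(y,z),y,z]).as_rotvec()
def best(p,yaw):  # of the two half turns, the one with the smaller wrist angle
    c=[(abs(q[6]),y) for y in(yaw,yaw+np.pi) for q in[manip.ik(p,down(y))] if q is not None]
    return down(min(c)[1])
def blobs(mask,amin,amax):
    n,l,s,c=cv2.connectedComponentsWithStats(mask.astype(np.uint8)); return [(c[i],s[i],l==i) for i in range(1,n) if amin<s[i,4]<amax]
def darkblue(im):
    b=im.astype(int); m=((b[:,:,2]-b[:,:,0]>0)&(b.sum(2)<330)).astype(np.uint8)
    return cv2.morphologyEx(m,cv2.MORPH_CLOSE,np.ones((5,5)))
E
python3 - <<'E'
from h import *
T=cv2.imread("pics/top0.png")[:,:,::-1]; S=cv2.imread("pics/scene0.png")[:,:,::-1]
ct,cs=get_calibration("top"),get_calibration("scene")
def f(im,x0,y0,x1,y1):
    m=darkblue(im); k=np.zeros_like(m);k[y0:y1,x0:x1]=1; return [b[0] for b in blobs(m*k,60,900)]
a=f(T,375,215,460,310); b=f(S,85,215,200,310); print(a,b)
for p in a:
    for q in b: print(p.round(),q.round(),tri([ray(ct,p),ray(cs,q)]).round(4), np.linalg.norm(proj(ct,tri([ray(ct,p),ray(cs,q)]))-p).round(2))
for n,uv,z in[("triple",(227,232),.03),("pan",(300,230),.05),("earL",(262,224),.053),("earR",(342,232),.053),("cover",(128,292),.085),("block",(305,297),.03)]: print(n,plane(ct,uv,z).round(3))
c=get_calibration("wrist"); s=manip.read_state(); M=Ro.from_rotvec(s["ee_rot"]).as_matrix()
print("cam in tool",M.T@(-c["R"].T@c["t"]-s["tool_pos"]), (c["R"]@M).round(2), c["camera_matrix"][0])
E
```

```text
[array([394.7150838 , 234.19553073]), array([429.05612245, 284.6122449 ])] []
triple [0.571 0.12  0.03 ]
pan [ 0.568 -0.07   0.05 ]
earL [0.586 0.027 0.053]
earR [ 0.559 -0.178  0.053]
cover [0.423 0.36  0.085]
block [ 0.397 -0.077  0.03 ]
cam in tool [ 7.44679998e-02  9.68915217e-05 -1.62395055e-01] [[-0.    1.   -0.  ]
 [-0.96 -0.   -0.27]
 [-0.27 -0.    0.96]] [364.29418699   0.         277.46339941]
```

```bash
python3 - <<'E'
from h import *
T=cv2.imread("pics/top0.png")[:,:,::-1]
ct=get_calibration("top")
P=[plane(ct,p,.022) for p in((394.7,234.2),(429.1,284.6))]; print(P)
m=np.mean(P,0)
manip.goto([.42,0.42,.35],best([.42,.42,.35],0.7)); 
for i,dx in enumerate((-.04,.04)):
    p=[m[0]+dx,m[1]+.02,.27]; manip.goto(p,best(p,np.pi/2)); manip.wait(.3)
    im,c=shot("wrist",f"mat{i}"); print(manip.read_state()["tool_pos"].round(3),[ (b[0].round(1),b[1][2:]) for b in blobs(darkblue(im),300,20000)],[proj(c,q).round() for q in P])
E
```

```text
[array([ 0.55191749, -0.3172234 ,  0.022     ]), array([ 0.41907333, -0.39684959,  0.022     ])]
[ 0.446 -0.337  0.27 ] [(array([97.8, 24.3]), array([ 29,  49, 470], dtype=int32)), (array([120.8,  34.5]), array([ 22,  51, 349], dtype=int32)), (array([258.1,  71.6]), array([  39,   42, 1267], dtype=int32)), (array([ 92.9, 128.7]), array([ 140,   84, 4790], dtype=int32)), (array([328.9, 195.4]), array([  39,   41, 1191], dtype=int32)), (array([152.5, 268.3]), array([ 60,  41, 407], dtype=int32)), (array([369.1, 272.8]), array([268,  42, 712], dtype=int32)), (array([461.9, 319.1]), array([ 173,   98, 3000], dtype=int32)), (array([175.5, 350. ]), array([ 511,  126, 4451], dtype=int32))] [array([259.,  75.]), array([329., 197.])]
[ 0.525 -0.337  0.271] [(array([92.9, 62.4]), array([ 138,  107, 5223], dtype=int32)), (array([258.4, 148.3]), array([  37,   39, 1093], dtype=int32)), (array([ 95.6, 198. ]), array([ 147,   70, 3242], dtype=int32)), (array([325.7, 258.5]), array([  37,   43, 1198], dtype=int32)), (array([155. , 265.4]), array([ 58,  40, 310], dtype=int32)), (array([360.9, 272.8]), array([241,  42, 593], dtype=int32)), (array([461. , 320.1]), array([ 173,   98, 2934], dtype=int32)), (array([150.8, 350.9]), array([ 512,   97, 4057], dtype=int32))] [array([259., 150.]), array([326., 259.])]
```

View pics/mat0.png

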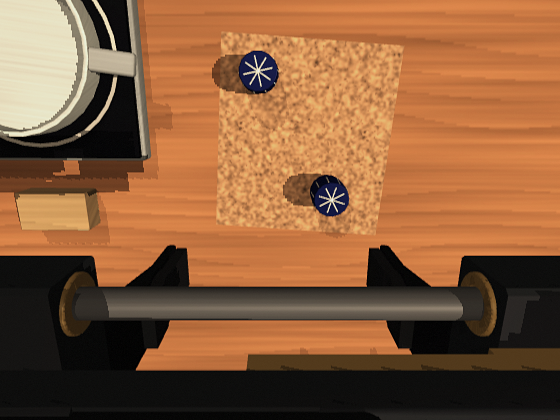

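The mat picture shows the two tumblers at (258,71) and (329,195), clear of each other. The pan's right ear is at (112,62).

```bash
python3 - <<'E'
from h import *
# triangulate tumblers with stored-poses: re-take second pose view plus a third
def tum(im,near,c): return min((b[0] for b in blobs(darkblue(im),600,2500)),key=lambda u:np.linalg.norm(u-proj(c,near)))
P=[np.array([0.55,-0.318,.022]),np.array([.418,-.397,.022])]
R=[[],[]]
for i,(x,y) in enumerate(((.525,-.337),(.44,-.30),(.45,-.38))):
    p=[x,y,.27]; manip.goto(p,best(p,np.pi/2)); manip.wait(.3); im,c=shot("wrist")
    for k in(0,1): R[k].append(ray(c,tum(im,P[k],c)))
for r in R:
    X=tri(r); print("tumbler",X.round(4),[round(float(np.linalg.norm(np.cross(X-o,d))),4) for o,d in r])
for i,(x,y) in enumerate(((.46,-.07),(.46,0.03))):
    p=[x,y,.30]; manip.goto(p,best(p,np.pi/2)); manip.wait(.3); shot("wrist",f"pan{i}"); 
    c=get_calibration("wrist"); np.savez(f"pan{i}.npz",**c)
E
```

```text
tumbler [ 0.5545 -0.3167  0.029 ] [0.0001, 0.0001, 0.0001]
tumbler [ 0.4213 -0.3959  0.0246] [0.0001, 0.0001, 0.0001]
```

View pics/pan1.png

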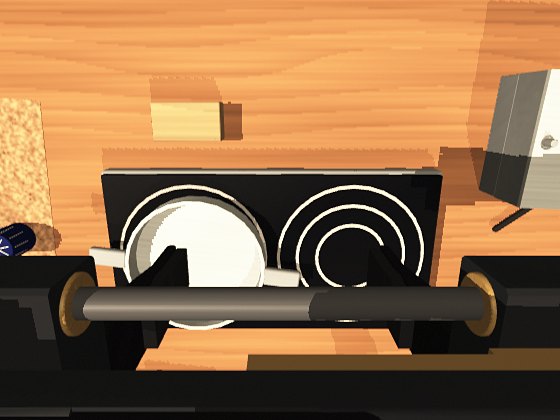

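The wrist was turned round, so the camera looked back at the robot. It shows the pan at (195,250), the triple rings at (350,255) and the fingers hiding part of both. I'll retake with the tool x axis pointing forward.

```bash
python3 - <<'E'
from h import *
for i,(x,y) in enumerate(((.46,-.05),(.46,0.07),(.51,.02))):
    p=[x,y,.30]; print(manip.ik(p,down(-np.pi/2)).round(2)); manip.goto(p,down(-np.pi/2)); manip.wait(.3); im,c=shot("wrist",f"panb{i}"); np.savez(f"panb{i}.npz",**c)
print(manip.read_state()["clock"])
E
```

```text
[ 1.24 -0.16 -1.05  1.74 -0.14  1.48 -1.37]
[ 1.19 -0.21 -1.2   1.73 -0.2   1.49 -1.56]
[ 0.91  0.05 -1.02  1.64  0.04  1.48 -1.68]
14.6667
```

View pics/panb2.png

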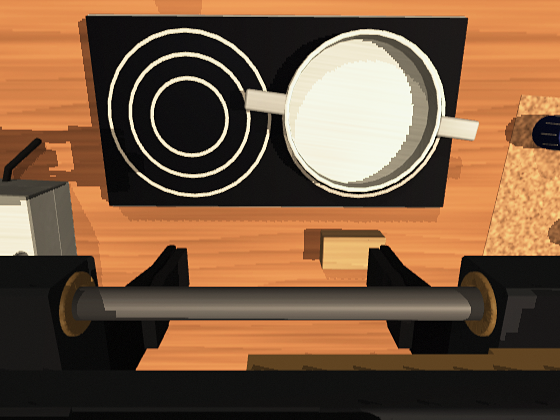

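The picture shows the triple rings concentric at (188,115), the pan at (363,112), and its ears at (264,101) and (460,128). The wood block is at (350,248).

```bash
cat >> h.py <<'E'
def ell(mask):
    cs,_=cv2.findContours(mask.astype(np.uint8),cv2.RETR_EXTERNAL,cv2.CHAIN_APPROX_NONE); return cv2.fitEllipse(cv2.convexHull(max(cs,key=cv2.contourArea)))
def white(im):
    h=cv2.cvtColor(im,cv2.COLOR_RGB2HSV); return ((h[:,:,1]<75)&(h[:,:,2]>95)).astype(np.uint8)
def panfind(im,c,near):
    """pan outline ellipse centre, ear blob centres (pixels)"""
    w=white(im); w[250:]=0; f=cv2.morphologyEx(w,cv2.MORPH_CLOSE,cv2.getStructuringElement(2,(9,9)))
    o=cv2.morphologyEx(f,cv2.MORPH_OPEN,cv2.getStructuringElement(2,(41,41)))
    u=proj(c,near); b=min(blobs(o,5000,60000),key=lambda b:np.linalg.norm(b[0]-u)); e=ell(b[2])
    d=cv2.dilate(b[2].astype(np.uint8),np.ones((7,7)))
    r=cv2.morphologyEx(w*(1-d),cv2.MORPH_OPEN,np.ones((9,9)))
    return e,sorted([tuple(x[0]) for x in blobs(r,250,2500) if np.linalg.norm(x[0]-e[0])<150])
def triplefind(im,c,near):
    g=cv2.cvtColor(im,cv2.COLOR_RGB2GRAY)<70; u=proj(c,near)
    n,l=cv2.connectedComponents(g.astype(np.uint8)); return ell(l==l[int(u[1]),int(u[0])])
E
python3 - <<'E'
from h import *
TP=[.572,.12,.03]; PN=[.568,-.07,.05]; A=[];B=[]
for i in range(3):
    im=cv2.imread(f"pics/panb{i}.png")[:,:,::-1].copy(); c=dict(np.load(f"panb{i}.npz"))
    t=triplefind(im,c,TP); e,ears=panfind(im,c,PN)
    print("triple",np.round(t[0],1),np.round(t[1],1),plane(c,t[0],.03).round(4),"pan",np.round(e[0],1),np.round(e[1],1),plane(c,e[0],.058).round(4),"ears",np.round(ears,1).tolist(),[plane(c,x,.055).round(4).tolist() for x in ears])
    A.append(ray(c,t[0]));B.append(ray(c,e[0]))
print("tri triple",tri(A).round(4),"tri pan",tri(B).round(4))
E
```

```text
triple [123.   69.8] [70.5 79.9] [0.5733 0.1222 0.03  ] pan [301.9  64.4] [174.1 182.5] [ 0.576  -0.0751  0.058 ] ears [[192.5, 50.1], [405.9, 80.5]] [[0.5902, 0.0382, 0.055], [0.5604, -0.1855, 0.055]]
triple [230.1  70. ] [72.7 77.5] [0.5732 0.1217 0.03  ] pan [403.2  69.7] [157.7 175.8] [ 0.5705 -0.0618  0.058 ] ears [[305.8, 50.0], [508.7, 78.7]] [[0.5902, 0.0396, 0.055], [0.5615, -0.1749, 0.055]]
triple [189.  116.4] [68.8 73.8] [0.573 0.122 0.03 ] pan [361.2 113.5] [159.6 169.5] [ 0.5767 -0.0699  0.058 ] ears [[260.2, 100.7], [455.9, 127.5]] [[0.5899, 0.0386, 0.055], [0.5618, -0.1753, 0.055]]
tri triple [0.5731 0.1214 0.0321] tri pan [ 0.5769 -0.0778  0.0144]
```

```bash
cat >> h.py <<'E'
W=down(-np.pi/2)
def panpose(save=None,view=(.51,.02,.30),near=(.576,-.068,.055)):
    manip.goto(list(view),W); manip.wait(.3); im,c=shot("wrist",save); e,ears=panfind(im,c,near)
    E=np.array([plane(c,x,.055) for x in ears]); print("ears",E.round(4).tolist(),"ellipse",plane(c,e[0],.058).round(4)); return E
def tumbler_now(near):
    R=[]
    for dx in(-.12,-.07):
        p=[max(near[0]+dx,.43),near[1]+.02,.25]; o=down(-np.pi/2)
        if manip.ik(p,o) is None: o=best(p,np.pi/2)
        manip.goto(p,o); manip.wait(.25); im,c=shot("wrist")
        R.append(ray(c,min((b[0] for b in blobs(darkblue(im),600,2800)),key=lambda u:np.linalg.norm(u-proj(c,near)))))
    return tri(R)
def pick(X):
    p=np.array([X[0],X[1],.12]); manip.goto(p,best(p,np.pi/2)); p[2]=.007
    hit=manip.servo_line(p,rate=.1,until_force=8); manip.move_gripper(0.03); s=manip.read_state(); print("pick hit",hit,"width",s["width"],s["tool_pos"].round(4),s["finger_force"])
    p[2]=.17; manip.servo_line(p,rate=.15); return s["width"]
def place(x,y):
    p=np.array([x,y,.15]); manip.goto(p,W); p[2]=.055; manip.servo_line(p,rate=.12); p[2]=.038
    hit=manip.servo_line(p,rate=.03,until_force=3); s=manip.read_state(); print("place hit",hit,s["tool_pos"].round(4),s["width"])
    manip.move_gripper(.062); p[2]=.16; manip.servo_line(p,rate=.12); manip.move_gripper(.087)
E
python3 - <<'E'
from h import *
X=tumbler_now([.5545,-.3167,.026]); print(X.round(4))
if .015<X[2]<.045 and np.linalg.norm(X[:2]-[.5545,-.3167])<.06:
    if .036<pick(X)<.045:
        E=panpose("held1")
        if len(E)==2:
            C=E.mean(0); place(C[0]+.036,C[1]); panpose("after1")
print(manip.read_state()["clock"])
E
```

```text
[ 0.5545 -0.3167  0.0301]
pick hit False width 0.04056975610129714 [ 0.5545 -0.3167  0.007 ] 30.00001295702532
ears [[0.5899, 0.0385, 0.055], [0.5618, -0.1753, 0.055]] ellipse [ 0.5769 -0.0702  0.058 ]
place hit True [ 0.6119 -0.0686  0.0409] 0.04040094738128782
ears [[0.59, 0.0387, 0.055], [0.6423, -0.0573, 0.055], [0.5624, -0.175, 0.055]] ellipse [ 0.5763 -0.0716  0.058 ]
28.5333
```

```bash
python3 - <<'E'
from h import *
X=tumbler_now([.4213,-.3959,.026]); print(X.round(4))
if .015<X[2]<.045 and np.linalg.norm(X[:2]-[.4213,-.3959])<.06:
    if .036<pick(X)<.045:
        E=panpose("held2")[[0,-1]]; L=np.linalg.norm(E[0]-E[1]); print(L)
        if abs(L-.2155)<.006:
            C=E.mean(0); place(C[0]-.036,C[1]); panpose("after2")
print(manip.read_state()["clock"])
E
```

```text
[ 0.4188 -0.3965  0.0143]
30.8917
```

The two views had no baseline because the reach clamp put both at x=0.43. I'll use a y offset for this tumbler.

```bash
python3 - <<'E'
from h import *
N=[.4213,-.3959,.026]; R=[]
for x,y in((.44,-.30),(.45,-.38)):
    p=[x,y,.27]; manip.goto(p,best(p,np.pi/2)); manip.wait(.3); im,c=shot("wrist")
    R.append(ray(c,min((b[0] for b in blobs(darkblue(im),600,2500)),key=lambda u:np.linalg.norm(u-proj(c,N)))))
X=tri(R); print(X.round(4))
if .018<X[2]<.045 and np.linalg.norm(X[:2]-N[:2])<.06:
    if .036<pick(X)<.045:
        E=panpose("held2")[[0,-1]]; L=np.linalg.norm(E[0]-E[1]); print(L)
        if abs(L-.2155)<.006:
            C=E.mean(0); place(C[0]-.036,C[1]); panpose("after2")
print(manip.read_state()["clock"])
E
```

```text
[ 0.4213 -0.3958  0.0252]
pick hit False width 0.04053463512343488 [ 0.4213 -0.3959  0.007 ] 29.999865185651515
ears [[0.5899, 0.0383, 0.055], [0.6427, -0.058, 0.055], [0.562, -0.1753, 0.055]] ellipse [ 0.5762 -0.0718  0.058 ]
0.2154616227922663
place hit True [ 0.5399 -0.0687  0.0409] 0.041108059280433054
ears [[0.5898, 0.0382, 0.055], [0.6427, -0.0573, 0.055], [0.5614, -0.1781, 0.055]] ellipse [ 0.5762 -0.0721  0.058 ]
44.2333
```

View pics/after2.png

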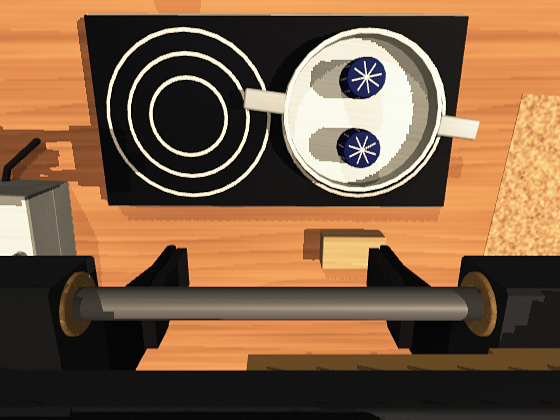

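Both tumblers stand mouth down in the pan, at (365,77) and (358,148), and the pan has not moved. Next is the slide, pulling by the left ear.

```bash
cat >> h.py <<'E'
def slide(C,u,goal,r=.115,rate=.05):
    d=np.array(goal[:2])-C[:2]; g=C[:2]+r*u; yaw=np.arctan2(-u[0],u[1]); p=np.array([*g,.14]); o=best(p,yaw)
    manip.goto(p,o); p[2]=.037; print("down hit",manip.servo_line(p,rate=.08,until_force=6)); manip.move_gripper(.015)
    s=manip.read_state(); print("ear width",s["width"],s["wrist_force"].round(1))
    if not .019<s["width"]<.026: return
    q=p.copy(); q[:2]+=d; manip.servo_line(q,rate=rate); s=manip.read_state(); print(s["tool_pos"].round(4),s["wrist_force"].round(1)); manip.wait(.3)
    manip.move_gripper(.05); q[2]=.15; manip.servo_line(q,rate=.1); manip.move_gripper(.087)
E
python3 - <<'E'
from h import *
R=[]
for i in range(3):
    im=cv2.imread(f"pics/panb{i}.png")[:,:,::-1].copy(); c=dict(np.load(f"panb{i}.npz")); R.append(ray(c,panfind(im,c,[.568,-.07,.05])[1][0]))
z=tri(R); print("ear tri",z.round(4))
E0,E1=np.array([.5899,.0384]),np.array([.5618,-.1753]); u=(E0-E1)/np.linalg.norm(E0-E1); C=(E0+E1)/2
if .045<z[2]<.066: slide(C,u,[.5731,.1218])
panpose("slid",view=(.49,.09,.30),near=(.573,.122,.055)); print(manip.read_state()["clock"])
E
```

```text
ear tri [0.5904 0.039  0.0516]
down hit False
ear width 0.021572925059236667 [-0.6 -0.1 -0.6]
[0.589  0.2327 0.037 ] [-0.3 -7.2  4.2]
ears [[0.5889, 0.2282, 0.055], [0.6412, 0.1184, 0.055], [0.5596, 0.0064, 0.055]] ellipse [0.5767 0.1191 0.058 ]
56.2
```

View pics/slid.png

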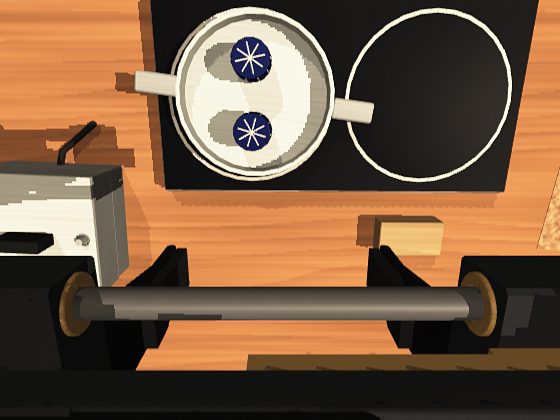

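The pan and both tumblers are now over the triple rings at (255,92), with an even margin to the outer ring, and the single ring on the right is empty. The left ear lies within 2 mm of the plan. Next, the switch box.

```bash
python3 - <<'E'
from h import *
for i,p in enumerate(((.36,.31,.34),(.36,.39,.34))):
    p=list(p); o=W if manip.ik(p,W) is not None else down(np.pi/2)
    manip.goto(p,o); manip.wait(.3); im,c=shot("wrist",f"box{i}"); np.savez(f"box{i}.npz",**c); print(proj(c,[.423,.36,.085]),(o==W).all())
a,b=[cv2.imread(f"pics/box{i}.png") for i in(0,1)]
cv2.imwrite("pics/boxes.png",cv2.resize(np.vstack([a[:250],b[:250]]),(672,600)))
E
```

```text
[231.55599345 117.44221632] True
[303.1578613  117.58310173] True
```

View pics/boxes.png

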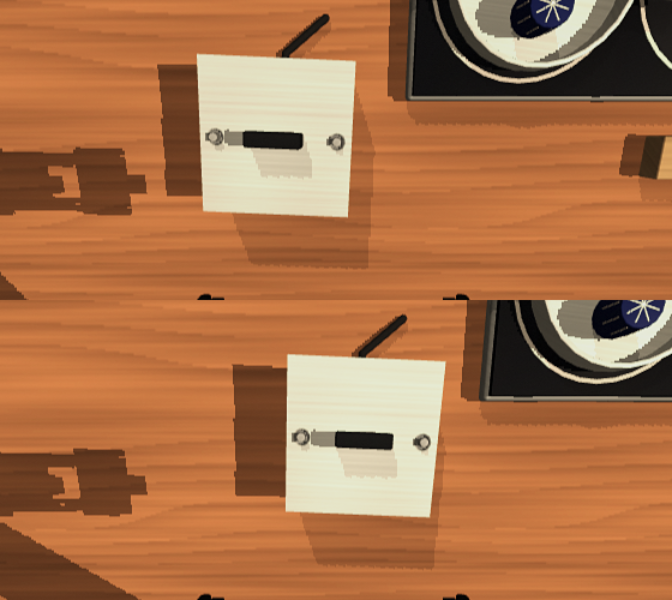

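Cover seated over its pins. In the stacked picture the bar is at (272,140) in the first view and (364,440) in the second, with pins either side at (215,137)/(337,142) and (302,437)/(422,442).

```bash
cat >> h.py <<'E'
def cover(im,c,near):
    u=proj(c,near); w=white(im); w[250:]=0
    b=min(blobs(cv2.morphologyEx(w,cv2.MORPH_OPEN,np.ones((5,5))),4000,40000),key=lambda b:np.linalg.norm(b[0]-u))
    h=cv2.convexHull(np.argwhere(b[2])[:,::-1].astype(np.int32)); q=cv2.approxPolyDP(h,8,True)[:,0].astype(float)
    g=cv2.cvtColor(im,cv2.COLOR_RGB2GRAY)<60; m=cv2.fillConvexPoly(np.zeros(g.shape,np.uint8),h,1)
    bar=max(blobs(g*m,150,4000),key=lambda b:b[1][4]); return q,bar[0]
E
python3 - <<'E'
from h import *
B=[];K=[]
for i in(0,1):
    im=cv2.imread(f"pics/box{i}.png")[:,:,::-1].copy(); c=dict(np.load(f"box{i}.npz")); q,b=cover(im,c,[.423,.36,.085])
    Q=np.array([plane(c,x,.085) for x in q])[:,:2]; B.append(ray(c,b)); K.append([ray(c,x) for x in q])
    print(len(q),Q.round(4).tolist(),"c",Q.mean(0).round(4),"sides",np.linalg.norm(Q-np.roll(Q,1,0),axis=1).round(4),"yaws",np.degrees(np.arctan2(*(Q-np.roll(Q,1,0)).T[::-1])).round(1),"bar",plane(c,b,.115).round(4))
print("bar",tri(B).round(4))
if len(K[0])==len(K[1])==4:
    for k in range(4): print(tri([K[0][k],K[1][k]]).round(4))
E
```

```text
4 [[0.4911, 0.2902], [0.3521, 0.2958], [0.3596, 0.4349], [0.4974, 0.4285]] c [0.4251 0.3623] sides [0.1384 0.1391 0.1393 0.1379] yaws [-92.6 177.7  86.9  -2.7] bar [0.425  0.3612 0.115 ]
4 [[0.4914, 0.2902], [0.3522, 0.2961], [0.3586, 0.4346], [0.4967, 0.428]] c [0.4247 0.3622] sides [0.1379 0.1393 0.1386 0.1382] yaws [-92.2 177.6  87.4  -2.7] bar [0.425  0.3627 0.115 ]
bar [0.4248 0.3622 0.1076]
[0.4912 0.2902 0.0852]
[0.3518 0.2957 0.0833]
[0.3594 0.4344 0.0869]
[0.4966 0.4277 0.0876]
```

```bash
cat >> h.py <<'E'
BX=np.array([.4249,.3622]); YAW=np.radians(-2.6); bx=np.array([np.cos(YAW),np.sin(YAW)])
E
python3 - <<'E'
from h import *
p=np.array([*BX,.16]); o=best(p,YAW); manip.goto(p,o); p[2]=.089
print("hit",manip.servo_line(p,rate=.06,until_force=6)); manip.move_gripper(.008); s=manip.read_state(); print(s["width"],s["tool_pos"].round(4),s["wrist_force"].round(1))
if .011<s["width"]<.018:
    p[2]=.20; manip.servo_line(p,rate=.1); s=manip.read_state(); print("lift",s["width"],s["wrist_force"].round(1))
    p[:2]+=.155*bx; manip.servo_line(p,rate=.12); p[2]=.03; manip.servo_line(p,rate=.1); p[2]=.006
    print("bench",manip.servo_line(p,rate=.03,until_force=4)); s=manip.read_state(); print(s["tool_pos"].round(4)); manip.move_gripper(.04)
    np.savez("coverpose.npz",p=s["tool_pos"],o=s["ee_rot"])
    p[2]=.16; manip.servo_line(p,rate=.12)
    manip.move_gripper(.0); 
    v=[.36,.37,.34]; manip.goto(v,W); manip.wait(.3); shot("wrist","tog"); c=get_calibration("wrist"); print(proj(c,[*BX,.08]),proj(c,[*(BX-.014*bx),.066]),proj(c,[*BX,.036]))
print(manip.read_state()["clock"])
E
```

```text
hit False
0.013575182444972552 [0.4249 0.3622 0.089 ] [-0.8 -0.1 -0.2]
lift 0.013534387561989545 [-1.3  0.  -2.5]
bench True
[0.5795 0.3549 0.0102]
[284.4119503  114.85621653] [283.6039019  126.88852024] [283.78050048 113.92035878]
72.0417
```

View pics/tog.png

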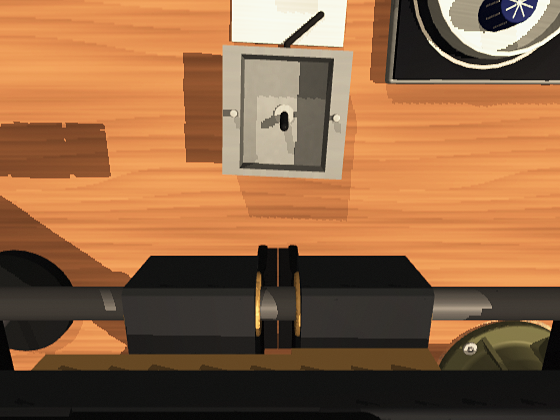

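The cover is off and lies beyond the box. The toggle leans to the near (off) side with its tip at (284,127), as predicted, and the pins are at (234,113) and (336,118). I'll push it with the fingers closed.

```bash
python3 - <<'E'
from h import *
g=lambda d,z: np.array([*(BX+d*bx),z])
p=g(-.042,.14); manip.goto(p,best(p,YAW+np.pi/2)); print("down",manip.servo_line(g(-.042,.053),rate=.08,until_force=5))
hit=manip.servo_line(g(.012,.053),rate=.025,until_force=10); s=manip.read_state(); print("push",hit,(s["tool_pos"][:2]-BX)@bx,s["wrist_force"].round(1))
manip.wait(.3); manip.servo_line(g(-.03,.053),rate=.1); manip.servo_line(g(-.03,.15),rate=.15)
v=[.36,.37,.34]; manip.goto(v,W); manip.wait(.3); im,c=shot("wrist","tog2"); print(proj(c,[*(BX+.014*bx),.066]))
cv2.imwrite("pics/tog2c.png",cv2.resize(im[:250,150:560,::-1],None,fx=1.5,fy=1.5)); print(manip.read_state()["clock"])
E
```

```text
down False
push True -0.006366634542673204 [-2.5 -1.1  4.2]
[284.80573098 101.96627952]
81.35
```

View pics/tog2c.png

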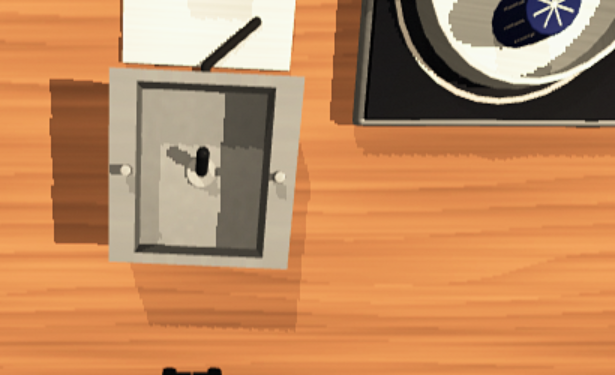

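The toggle now leans to the far side, with its tip at crop (203,150) against a predicted (202,153). It stopped where geometry predicts fully on. Now the cover goes back.

```bash
python3 - <<'E'
from h import *
d=np.load("coverpose.npz"); p=d["p"].copy(); o=d["o"]; z0=p[2]
manip.move_gripper(.04); p[2]=.16; manip.goto(p,o); p[2]=z0
print("hit",manip.servo_line(p,rate=.06,until_force=6)); manip.move_gripper(.008); s=manip.read_state(); print(s["width"],s["tool_pos"].round(4))
if .011<s["width"]<.018:
    p[2]=.20; manip.servo_line(p,rate=.1); q=np.array([*BX,.20]); manip.servo_line(q,rate=.12); manip.wait(.3); q[2]=.115; manip.servo_line(q,rate=.08); q[2]=.0875
    print("seat",manip.servo_line(q,rate=.02,until_force=5)); s=manip.read_state(); print(s["tool_pos"].round(4),s["width"],s["wrist_force"].round(1))
    if s["tool_pos"][2]<.093:
        manip.move_gripper(.04); q[2]=.18; manip.servo_line(q,rate=.1); 
        manip.goto([.36,.35,.34],W); manip.wait(.3); im,c=shot("wrist"); cv2.imwrite("pics/seat.png",cv2.resize(im[:250,150:560,::-1],None,fx=1.5,fy=1.5))
        Q,b=cover(im,c,[*BX,.085]); Q=np.array([plane(c,x,.085) for x in Q])[:,:2]; print(Q.round(4).tolist(),Q.mean(0).round(4))
        panpose("final",view=(.49,.09,.30),near=(.573,.122,.055))
        shot("top","final_top")
print(manip.read_state()["clock"])
a,b=cv2.imread("pics/seat.png"),cv2.imread("pics/final.png")[:250]; b=cv2.resize(b,None,fx=.9,fy=.9); h=np.zeros((600,620,3),np.uint8); h[:375,:615]=a; h[375:375+225,:504]=b[:225,:504]; cv2.imwrite("pics/fin.png",h)
E
```

```text
hit False
0.014027286436018742 [0.5796 0.355  0.0104]
seat True
[0.4248 0.3621 0.0903] 0.013828174659232641 [-0.2 -0.8  5.6]
[[0.4913, 0.29], [0.3526, 0.2958], [0.3585, 0.4339], [0.4972, 0.4283]] [0.4249 0.362 ]
ears [[0.5888, 0.2282, 0.055], [0.641, 0.1174, 0.055], [0.5595, 0.0062, 0.055]] ellipse [0.5766 0.1192 0.058 ]
97.8333
```

View pics/fin.png

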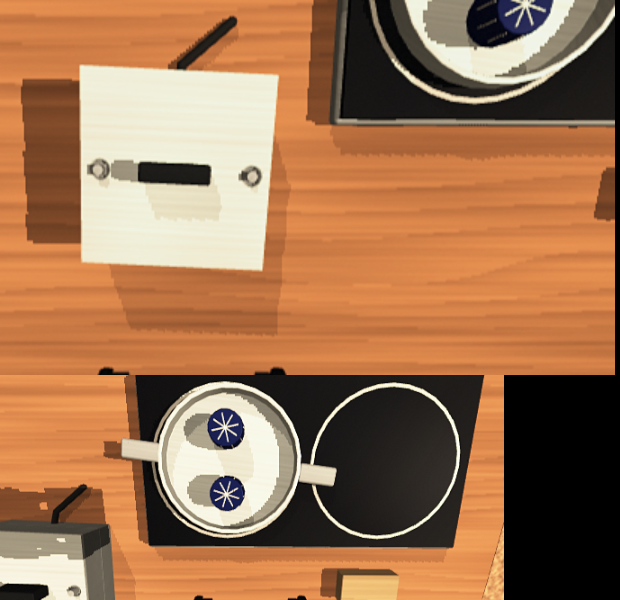

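View pics/final_top.png

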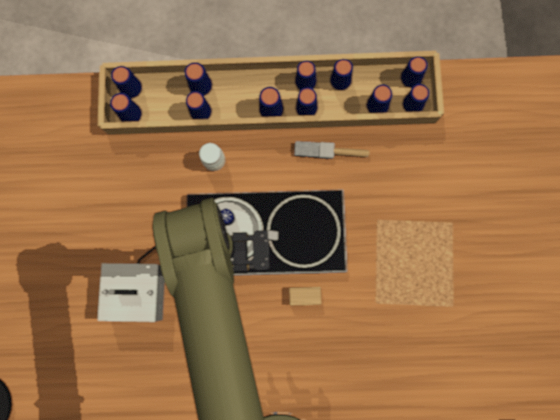

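The cover is seated on both pins, which show at (98,169) and (251,176). The pan and both tumblers stand on the triple place, the mat is empty, and the jar, brush and block have not moved.

```bash
python3 -c "
from rig import manip, job, snapshot, get_calibration
print(job.finish_job())"
```

```text
the job is handed in; nothing more can be done
None
```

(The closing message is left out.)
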